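# Lower the stylus and hold the run paddle

### The arm

A 6-joint arm with a two-finger parallel gripper is mounted at the origin on the work surface. World frame = base frame: x ahead of the robot, y to its left, z up, the work surface at z = 0. Lengths are in mm, angles in rad, forces in N, time in s.
With the tool pointing down it reaches from about 350 to 875 mm from the base axis. Payload 4.2 kg.
Tool frame: the origin (TCP) lies on the mounting face of the last link; the fingertips stand 173 mm ahead of it and the grasp point (between the pads) lies 155 mm ahead of it; z points along the fingers, y is the direction in which the jaws open and shut (so a half turn about z gives the same grasp; the last joint's range is limited). The gripper opens to 85 mm and grips with 20 to 120 N. Pads are 22 mm wide; open, the fingers measure 114 mm over their backs; the gripper's body (76 mm by 85 mm) begins 54 mm behind the grasp point. The pads swing forward as they close: fully open they stand 13 mm farther back than shut.
Start: joints at [1.383, 0.385, 0.008, 0, -1.194, -0.259], TCP at [270.018, 563.64, 404.712] pointing down, gripper open.
Joint ranges: [-3.14, 3.14], [-1.21, 2.06], [-1.07, 1.41], [-3.16, 2.05], [-2.99, -0.16], [-3.1, 3.1]. Speed limits (rad/s): [2.79, 2.79, 3.14, 3.14, 3.14, 3.14].

### API

Orientations are given as a unit quaternion [x, y, z, w].
In Python, from bench import arm gives the robot as it stands.
- The arm moves only by the shell command python3 -m jog 'ROWS' [OPENING]. ROWS is JSON, a list that holds one entry, the list of rows, each a list of 4 numbers: the shift along the tool's x, y, z in mm, then the turn about the tool's z in degrees. In form: [[[x, y, z, spin], ...]]. A call has exactly 5 rows; each row is the pose to reach, as a shift and turn from the pose measured when the call began, along the tool's axes at that moment; what a row does not reach only later rows make up. A row lasts 1/8 s, in which the tool goes at most 62.5 mm and 10.7 degrees, less where a joint would pass 70% of its speed; a pose out of reach is approached as far as the arm can. A call with a gripper value outside its range is refused whole. OPENING is the finger opening in mm, from 0 to 85.4, set as the call begins (- or left out, the last holds). The fingers move at their own pace and stop on an object; the grip force is fixed at half the most. Time passes only in rows, so rows that repeat a pose let the fingers close, or fill a call up. It gives the time, the measured TCP pose, the force and the opening at its end, in the units of the state.
- arm.read_state(): the state, without advancing time (a new reading comes with each control period).
- arm.get_image(name): name is "side" or "top" or "wrist"; returns (picture, depth): 480x640x3 uint8, blue, green, red; 480x640 float32, mm along the optical axis (not along the pixel's ray), 0 where there is no reading.
- arm.camera_params(name): a dict with "mtx" (3x3 intrinsics, pixels), "R" (3x3) and "t" (3): a world point X has camera coordinates R X + t. Camera axes: x right, y down, z forward; pixel columns grow to the right and rows downward; lengths in mm; the calibration is good to about 2 mm. A picture is of the moment at which its call begins: read the wrist's pose just before it. camera_params takes no time and is no camera call; for the wrist camera it gives the pose at the moment of the call.
- arm.job_done(): hands the job in, once; it reports no verdict.
The state is a dict: "clock": time; "joints": joint angles; "joint_vel": joint speeds; "joint_efforts": joint torques, N m; "position": TCP position; "ee_rot": TCP orientation; "contact_force": force on the tool from outside, world axes, zero at the start; "wrist_torque": the same for the moment, N m; "gripper_width": finger opening in mm.
Only numpy, scipy, OpenCV 4.12 (cv2) and the standard library are available. Lean on these libraries where they do the work, as an engineer would, in place of code of your own. Each camera call takes 0.05 s, during which the arm holds its last target.

### The job

Get the touch-screen tester running: swing the small lift lever on the side of the test head fully down, so that the stylus rests on the device's glass, and only then press the sprung hold-to-run paddle on the grey box about half-way down and keep it there. Never push the paddle right down, for that trips the stop, and leave everything else on the bench where it is. The program finishes while still holding the paddle half-way, with the lift lever still down.

Things in the scene. Friction and masses are not known exactly. Their poses are not given: they have to be found in the camera images.
- rig: Touch-screen test rig, fixed to the table for the run but placed anywhere: metal base plate 180 (x) x 150 (y) x 15 with a flat device on it, a 50 mm wide column near its +x edge with a black motor on top (everything below 260 high), and a white head block 50 x 50 in front of the column, z 130 to 220. Origin: centre of the base's underside; x points from the head to the column, z up. The lift lever sticks out of the head's -y side.
- lift_lever (a joint): Small pivot lever on the -y side of the rig's head that lowers the stylus: 0 = fully raised (its arm points 0.40 rad above level), 0.8 rad = fully lowered (0.40 rad below level), where it meets its stop. Starts between 0 and 0.2. Pivot axis is the rig's x axis, through rig point (-20, -31, 175) mm; the arm reaches 89 mm from it. It stays where it is left; about 2 N at its end moves it.
- lever_end (a point): Point on the upper face of the lift lever's black end piece (20 wide, 26 long, 10 thick), 76 mm out along the arm from the pivot. The rest of the arm is bare steel, 10 wide. The end moves in an arc, about 59 mm downwards from fully raised to fully lowered, where this point is 150 mm above the table; it overhangs the base plate's -y edge, nothing of the rig stands under it, and the space above it is open. The point's -y axis points out along the arm, z out of its upper face.
- stylus_tip (a point): Lower tip of the upright stylus (8 mm tip on a 14 mm barrel) under the rig's head; linked to the lift lever, it goes down 15 mm per rad: 37 mm above the table when fully raised, 25 mm (on the device's glass) when the lever is fully lowered.
- control_box: Hold-to-run box, fixed to the table for the run but placed anywhere: grey box 140 (x) x 100 (y) x 55 high carrying the sprung paddle on top. Origin: centre of its underside; the paddle's hinge is at its +x end, the free end towards -x.
- paddle (a joint): Spring-loaded hold-to-run paddle (plate 110 long, 44 wide): 0 = released, standing 0.40 rad above level, 0.40 rad = pushed right down, lying level. Half-way is 0.20. Hinge axis is the box's y axis, through box point (50, 0, 80) mm. It springs back when let go. Pressed down at the pad it takes about 2 N to start, 6 N at half-way and 10 N right down.
- paddle_pad (a point): Centre of the upper face of the black rubber pad (50 x 44) on the paddle's free end, 83 mm out from the hinge, where it is to be pressed; it moves with the paddle, going down about 33 mm from released (121 mm above the table) to right down (89 mm); half-way is 105 mm. The point's -x axis points out along the paddle, z out of the pad's face.
- parts_tray: Bystander: open grey tray, 100 x 70 x 28, near the task's things (sizes in mm); loose; origin at the underside's centre.
- stylus_stand: Bystander: 42 mm square metal block, 30 high, with two short pens standing in it (80 high in all) (sizes in mm); loose; origin at the underside's centre.
- screwdriver: Bystander: black-handled screwdriver lying down, about 170 mm long; loose.
- spare_device: Bystander: flat black touch-screen device, 150 x 75 x 9, lying on the table (sizes in mm); loose; origin at the underside's centre.
- mouse: Bystander: black computer mouse, 100 x 58 x 31 (sizes in mm); loose; origin at the underside's centre.
- mug: Bystander: white mug, 80 across, 90 high (sizes in mm); loose; origin at the underside's centre.
- carton: Bystander: closed cardboard carton, 100 x 150 x 60 (sizes in mm); loose; origin at the underside's centre.
- keyboard: Bystander: black keyboard, 330 x 125 x 19 (sizes in mm); loose; origin at the underside's centre.
Mind the look-alikes: they are no part of the job. What is shaped like the control_box but red is not meant.

How it is judged (in metres and radians):
On the way, in this order (a step that is already met when the one before it is completed fails the run):
1. the lift lever is fully down while the paddle is still released (value of joint lift_lever above 0.7 rad and value of joint paddle below 0.06 rad), for 0.2 s.
2. the paddle is pressed about half-way and kept there (value of joint paddle between 0.13 and 0.27 rad), for 0.5 s.
At the end, for the whole second after the job is handed in: The lift lever is within 0.1 rad of fully down and the stylus tip on the glass (below 27.5 mm); the robot itself presses the paddle (over 2 N) and keeps it between 0.13 and 0.27 rad (half-way is 0.20) through the last second (all of step 2 and value of joint lift_lever above 0.7 rad and height (world z) of stylus_tip below 0.0275 m and (contact force between control_box and the fingers above 2 N or contact force between control_box and the arm above 2 N)); the arm keeps its last pose, push and grip.
It fails at once if the paddle is pushed right down (beyond 0.36 of its 0.40 rad) (value of joint paddle above 0.36 rad).
It fails at once if the paddle is pressed before the lift lever is down (value of joint paddle above 0.1 rad and value of joint lift_lever below 0.6 rad).
It fails at once if a bystander is moved by more than 30 mm (distance of any of parts_tray, stylus_stand, screwdriver, spare_device, mouse, mug, carton, keyboard from where it was at the start of the episode above 0.03 m).
It also fails if it takes over 37 s, if anything falls off the work surface, if the arm or the gripper's body presses on something with over 40 N, if the wrist force passes 120 N, or if a joint passes its speed limit or range.

## Working session

There is one attempt and no reset: what is moved stays moved. The work goes in short steps, Python scripts to look and compute and a shell command to move; the robot and the scene stay as the last step left them, time stands still between calls to the robot, and variables do not carry over. Pictures are saved under pics/ and viewed, and the job is handed in when it is done.

```bash
ls; mkdir -p pics; python3 - <<'E'
from bench import arm
import cv2,numpy as np
s=arm.read_state()
print({k:np.round(v,3).tolist() for k,v in s.items()})
for n in("side","top","wrist"):
    im,d=arm.get_image(n); cv2.imwrite(f"pics/{n}0.png",im); np.save(f"pics/{n}0.npy",d)
    p=arm.camera_params(n); np.savez(f"pics/{n}0cam.npz",**{k:p[k] for k in("mtx","R","t")})
    print(n,p, (d>0).mean())
E
```

```text
pics
{'clock': 0.0, 'joints': [1.383, 0.386, 0.007, -0.0, -1.194, -0.259], 'joint_vel': [-0.001, -0.001, 0.001, 0.001, 0.002, 0.001], 'joint_efforts': [0.0, -39.229, 18.84, 4.186, -0.005, -0.0], 'position': [269.956, 563.467, 403.611], 'ee_rot': [0.975, -0.222, -0.0, 0.001], 'contact_force': [-0.018, -0.078, 0.321], 'wrist_torque': [-0.026, -0.053, 0.032], 'gripper_width': 85.338}
side {'mtx': array([[525.1974188 ,   0.        , 324.86988223],
       [  0.        , 525.1974188 , 250.70597853],
       [  0.        ,   0.        ,   1.        ]]), 'R': array([[-0.92257638, -0.38551245, -0.0152637 ],
       [-0.28646736,  0.71097752, -0.64222069],
       [ 0.25843622, -0.58812508, -0.7663678 ]]), 't': array([ 513.35304398,  239.31798781, 1699.18222678])} 0.9958821614583333
top {'mtx': array([[483.42483688,   0.        , 318.57833212],
       [  0.        , 483.42483688, 234.90126764],
       [  0.        ,   0.        ,   1.        ]]), 'R': array([[-0.02862942, -0.99951509,  0.01224514],
       [-0.99235245,  0.02694851, -0.1204591 ],
       [ 0.1200707 , -0.01560017, -0.99264277]]), 't': array([  18.98373887,  585.50358554, 1300.56190485])} 0.9960221354166666
wrist {'mtx': array([[353.00740225,   0.        , 320.26094964],
       [  0.        , 353.00740225, 236.93591887],
       [  0.        ,   0.        ,   1.        ]]), 'R': array([[-0.4319758 , -0.90188461,  0.00102585],
       [-0.85805298,  0.41133152,  0.30749221],
       [-0.27774446,  0.13194896, -0.95155004]]), 't': array([625.08144941, -38.72661213, 379.75541993])} 0.9961165364583333
```

View pics/side0.png

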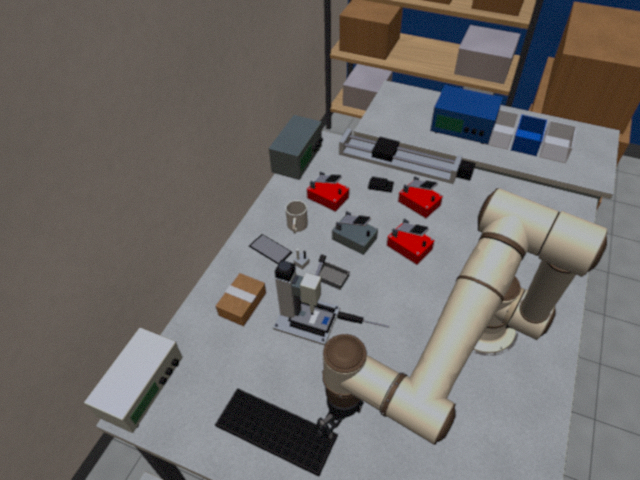

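View pics/top0.png

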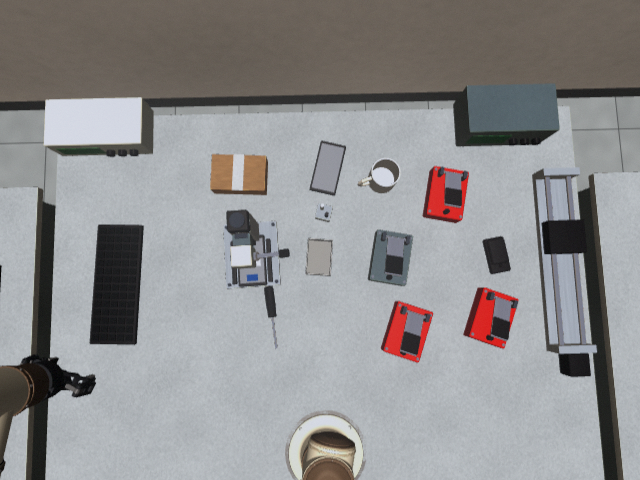

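View pics/wrist0.png

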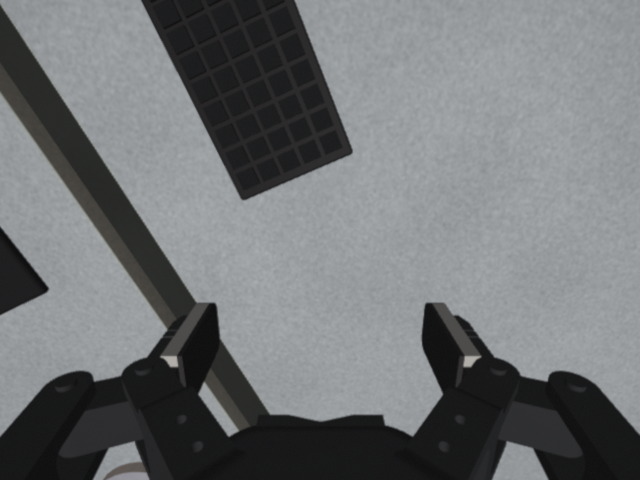

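Top view: grey control box at about (391,257). Three red look-alikes sit at (446,193), (407,330) and (492,317). The rig is at (250,255), its lever end at about (284,254) and its motor at (237,220). Screwdriver (270,310), parts tray (319,257). I choose the grey box and check both in one close crop.

```bash
cat > h.py <<'E'
import numpy as np,cv2
def load(n):
    c=np.load(f"pics/{n}cam.npz"); return cv2.imread(f"pics/{n}.png"),np.load(f"pics/{n}.npy"),c
def world(u,v,z,c):
    K,R,t=c["mtx"],c["R"],c["t"]
    p=np.stack([(u-K[0,2])/K[0,0]*z,(v-K[1,2])/K[1,1]*z,z],-1)
    return (p-t)@R
def cloud(n):
    im,d,c=load(n); v,u=np.mgrid[:480,:640]
    return im,world(u.astype(float),v.astype(float),d.astype(float),c)
E
python3 - <<'E'
from h import *
im,P=cloud("top0")
a=cv2.resize(im[195:300,215:425],None,fx=3.8,fy=3.8,interpolation=cv2.INTER_CUBIC)
cv2.imwrite("pics/crop0.png",a)
for uv in [(284,254),(290,254),(260,254),(241,257),(237,222),(389,244),(388,270),(400,268),(388,262),(319,257),(350,257),(446,193)]:
    print(uv,P[uv[1],uv[0]].round(0))
E
```

```text
(284, 254) [521.  89. 205.]
(290, 254) [538.  84.  -2.]
(260, 254) [525. 149. 182.]
(241, 257) [516. 190. 219.]
(237, 222) [594. 193. 256.]
(389, 244) [ 550. -182.   92.]
(388, 270) [ 479. -170.  131.]
(400, 268) [ 484. -203.  122.]
(388, 262) [ 500. -173.  120.]
(319, 257) [527.   3.   2.]
(350, 257) [ 425.   23. 1361.]
(446, 193) [ 678. -334.  118.]
```

View pics/crop0.png

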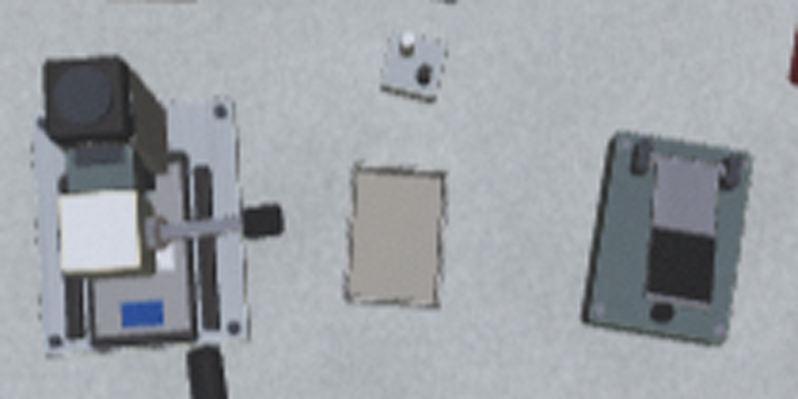

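```bash
python3 - <<'E'
from h import *
im,P=cloud("top0")
g=im.max(2); X,Y,Z=P[...,0],P[...,1],P[...,2]
roi=np.zeros(g.shape,bool)
def rect(m,n):
    p=P[m][:,:2].astype(np.float32); r=cv2.minAreaRect(p); 
    print(n,m.sum(),'mean',P[m].mean(0).round(1),'med z',np.median(Z[m]).round(1),'rect',np.round(r[0],1),np.round(r[1],1),round(r[2],1))
def box(u0,v0,u1,v1):
    r=np.zeros(g.shape,bool); r[v0:v1,u0:u1]=1; return r
m=box(276,244,294,264)&(g<70)&(Z>140)&(Z<250); rect(m,'leverend')
m2=box(255,246,294,264)&(Z>150)&(Z<212)&(Y<165); rect(m2,'arm')
for lo,hi in [(0,80),(80,95),(95,110),(110,130),(130,150)]:
    k=m2&(Y>lo)&(Y<=hi)
    if k.any(): print(lo,hi,P[k].mean(0).round(1),k.sum())
m=box(225,235,260,275)&(g>150)&(Z>210)&(Z<230); rect(m,'head top')
m=box(222,205,260,235)&(Z>240)&(Z<275); rect(m,'motor')
m=box(220,205,285,295)&(Z>5)&(Z<22); rect(m,'base')
m=box(380,250,408,280)&(g<50)&(Z>90)&(Z<150); rect(m,'pad')
ys,xs=np.where(m);print(xs.min(),xs.max(),ys.min(),ys.max(), 'zrange',np.percentile(Z[m],[5,50,95]))
m=box(362,220,420,295)&(Z>48)&(Z<62); rect(m,'boxtop')
m=box(362,220,420,295)&(Z>70)&(Z<150); rect(m,'paddle')
A=np.c_[P[m][:,:2],np.ones(m.sum())]; print(np.linalg.lstsq(A,Z[m],rcond=None)[0])
for n,b in [('tray',(300,230,338,280)),('driver',(260,285,285,350)),('stand',(312,200,336,224))]:
    m=box(*b)&(Z>6)&(Z<100); rect(m,n) if m.any() else 0; print(Z[m].max() if m.any() else 0)
E
```

```text
leverend 69 mean [523.7  90.3 208.6] med z 208.0 rect [524.7  90.4] [21.9 16.6] 87.6
arm 194 mean [523.7 119.5 195.2] med z 194.9 rect [524.5 120.6] [21.6 85.6] 3.4
0 80 [523.5  79.2 208.6] 10
80 95 [525.1  88.4 208.4] 39
95 110 [524.8 101.5 204.3] 37
110 130 [523.8 120.6 193.5] 34
130 150 [522.8 140.8 186.2] 34
head top 424 mean [520.  191.2 219. ] med z 219.1 rect [520.3 191.6] [48.6 49.8] 1.7
motor 458 mean [599.2 193.8 251.3] med z 250.5 rect [600.2 194.8] [50.6 50.5] 2.5
base 1472 mean [533.3 180.9  15.2] med z 15.0 rect [554.7 190.3] [179.7 254.2] 89.8
pad 257 mean [ 493.9 -187.2  121.4] med z 121.7 rect [ 494.2 -187.3] [42.4 41.8] 79.0
386 402 256 273 zrange [112.24155785 121.67942478 130.06075778]
boxtop 1093 mean [ 513.2 -185.6   54.5] med z 54.6 rect [ 519.1 -192. ] [100.  139.6] 78.7
paddle 753 mean [ 521.9 -192.3  103.8] med z 101.4 rect [ 518.5 -192.1] [ 73.2 119.1] 79.0
[-4.00597079e-01  8.83089390e-02  3.29845121e+02]
tray 268 mean [530.5   2.9  18. ] med z 21.6 rect [5.355e+02 5.000e-01] [133.3  96.7] 1.2
32.367870577155095
driver 364 mean [392.9 139.6  19.9] med z 20.8 rect [368.8 133.4] [172.   62.2] 2.9
31.711276487984883
stand 242 mean [650.5 -12.6  33.6] med z 29.8 rect [664.5  -9.5] [58.2 64.2] 71.0
84.52834544201558
```

Measured: lever end about (524,90,208), close to the expected 209 when raised. Head centre (520,192), top 219. Rig yaw about 2°. Pad centre (494,-187,121.5), expected 121. Paddle slope 0.41, so it is released, and the box's x axis is at about -11°. I close the fingers, rise and travel over.

```bash
python3 -m jog '[[[0,0,-60,0],[45,33,-90,-5],[90,66,-100,-12],[140,103,-100,-19],[187,137,-100,-25.6]]]' 0
```

```text
clock: 0.78
position: [379.8, 357.3, 504.2]
ee_rot: [1.0, 0.002, -0.0, 0.001]
contact_force: [1.5, 0.2, -0.6]
gripper_width: -0.2
```

```bash
python3 -m jog '[[[28,53,0,0],[56,107,0,0],[84,161,0,0],[112,215,0,0],[144,269,0,0]]]'; python3 -m jog '[[[0,0,0,0],[0,0,40,0],[0,0,80,0],[0,0,80,0],[0,0,80,0]]]'; python3 - <<'E'
from bench import arm
import cv2,numpy as np
print(arm.read_state()["position"])
for n in("wrist","side"):
    p=arm.camera_params(n); im,d=arm.get_image(n); cv2.imwrite(f"pics/{n}1.png",im); np.save(f"pics/{n}1.npy",d)
    np.savez(f"pics/{n}1cam.npz",**{k:p[k] for k in("mtx","R","t")})
cv2.imwrite("pics/s1c.png",cv2.resize(im[220:360,220:400],None,fx=4,fy=4,interpolation=cv2.INTER_CUBIC))
E
```

```text
clock: 1.4
position: [525.2, 87.3, 504.5]
ee_rot: [1.0, 0.002, -0.0, 0.0]
contact_force: [0.9, 0.5, 0.4]
gripper_width: -0.2
clock: 2.02
position: [525.5, 87.8, 426.2]
ee_rot: [1.0, 0.003, 0.001, 0.0]
contact_force: [0.0, 1.0, 0.6]
gripper_width: -0.1
[525.479581    87.84208118 426.2496898 ]
```

View pics/wrist1.png

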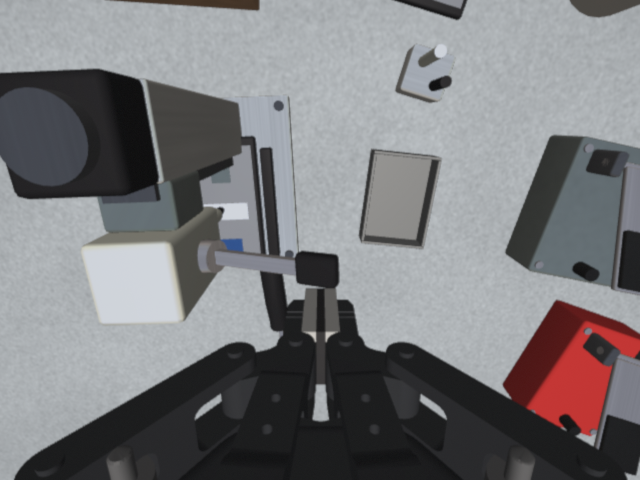

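View pics/s1c.png

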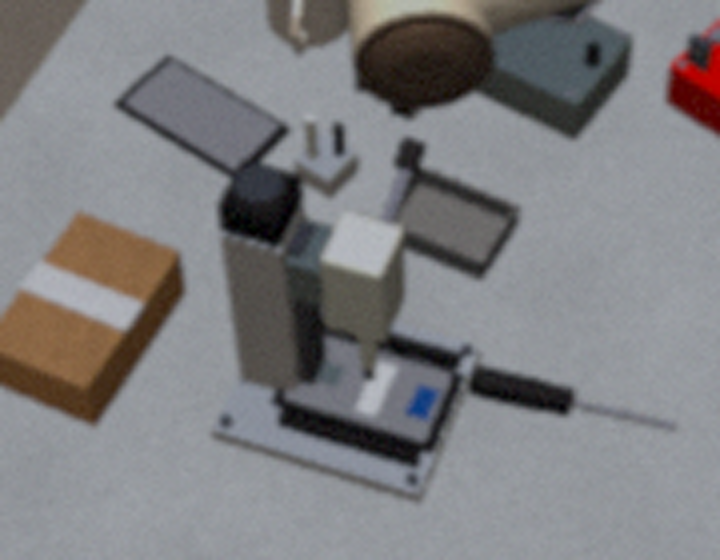

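```bash
python3 - <<'E'
from h import *
im,P=cloud("wrist1"); c=load("wrist1")[2]
for X in [(525.5,87.8,253),(524,89,208)]:
    q=c["R"]@np.array(X)+c["t"]; q=c["mtx"]@q; print(X,(q[:2]/q[2]).round(0))
g=im.max(2);m=np.zeros(g.shape,bool);m[245:292,290:345]=1
m&=(g<75)&(P[...,2]>190)&(P[...,2]<225);p=P[m];print(m.sum(),p.mean(0),p.min(0),p.max(0),np.median(p,0))
m=np.zeros(g.shape,bool);m[288:302,305:336]=1;p=P[m];print(np.percentile(p,[10,50,90],axis=0).round(0))
m=np.zeros(g.shape,bool);m[240:275,220:290]=1;m&=(P[...,2]>175);p=P[m]
for a in range(95,145,10):
  k=abs(p[:,1]-a)<5; print(a,p[k].mean(0).round(1) if k.any() else 0)
E
```

```text
(525.5, 87.8, 253) [321. 310.]
(524, 89, 208) [318. 273.]
1372 [526.38891639  90.0368513  208.22051651] [515.30570468  77.681658   200.36245417] [535.32431174 102.78408955 213.28523551] [526.63541762  89.85556274 208.5019448 ]
[[538.  83. 258.]
 [538.  88. 263.]
 [539.  93. 268.]]
95 0
105 [525.1 108.2 198.7]
115 [524.8 115.  195.9]
125 [524.3 124.9 191.8]
135 [523.9 134.9 187.5]
```

The wrist picture puts the black lever end at (318,268), i.e. (526,90,208), right under the fingertips. I press down.

```bash
python3 -m jog '[[[0,0,20,0],[0,0,36,0],[0,0,42,0],[0,0,50,0],[0,0,58,0]]]' && python3 -m jog '[[[0,1,8,0],[0,1,16,0],[0,2,24,0],[0,2,30,0],[0,2,34,0]]]'
```

```text
clock: 2.75
position: [526.0, 87.8, 369.5]
ee_rot: [1.0, 0.003, 0.003, -0.0]
contact_force: [0.4, -1.6, 1.7]
gripper_width: -0.3
clock: 3.38
position: [526.3, 86.0, 335.1]
ee_rot: [1.0, 0.003, 0.003, -0.0]
contact_force: [0.3, 1.0, 2.2]
gripper_width: 0.1
```

```bash
python3 -m jog '[[[0,0,3,0],[0,0,6,0],[0,0,8,0],[0,0,10,0],[0,0,10,0]]]'
```

```text
clock: 4.0
position: [526.4, 86.0, 325.2]
ee_rot: [1.0, 0.003, 0.003, -0.0]
contact_force: [-0.5, 0.4, 2.3]
gripper_width: 0.2
```

```bash
python3 -m jog '[[[0,0,1,0],[0,0,2,0],[0,0,3,0],[0,0,4,0],[0,0,4,0]]]'
```

```text
clock: 4.62
position: [526.4, 86.2, 324.3]
ee_rot: [1.0, 0.004, 0.004, -0.001]
contact_force: [-7.1, 1.6, 17.2]
gripper_width: -0.4
```

It reached the stop: force rose to 17 N at tip height about 151. I retreat and check the lever.

```bash
python3 -m jog '[[[0,0,-2,0],[0,0,-30,0],[0,0,-70,0],[0,0,-100,0],[0,0,-100,0]]]'; python3 - <<'E'
from bench import arm
import cv2,numpy as np
n="wrist"
p=arm.camera_params(n); im,d=arm.get_image(n); cv2.imwrite(f"pics/{n}2.png",im); np.save(f"pics/{n}2.npy",d)
np.savez(f"pics/{n}2cam.npz",**{k:p[k] for k in("mtx","R","t")})
from h import *
im,P=cloud("wrist2")
g=im.max(2);m=(g<75)&(P[...,2]>130)&(P[...,2]<215)&(abs(P[...,0]-526)<20)&(abs(P[...,1]-90)<25)
p=P[m];print(m.sum(),np.median(p,0),p.min(0),p.max(0))
E
```

```text
clock: 5.25
position: [525.8, 86.0, 426.3]
ee_rot: [1.0, 0.004, 0.006, -0.001]
contact_force: [0.2, -0.5, -0.4]
gripper_width: -0.1
799 [526.51989407  90.16221512 149.66641324] [515.90434288  78.18197896 142.47672234] [535.45569921 102.7137402  155.55855715]
```

View pics/wrist2.png

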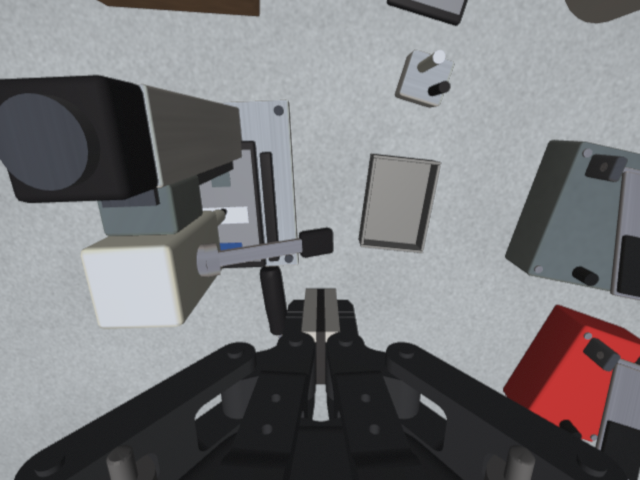

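Lever end now at (316,242), i.e. z = 149.7 (150 expected), so it is fully down. On to the pad, with the fingers turned to the box's axis.

```bash
python3 -m jog '[[[-7,52,0,2],[-14,106,0,4],[-21,160,0,6],[-28,214,0,8],[-35,272,0,11]]]'; python3 -m jog '[[[0,0,0,0],[0,0,40,0],[0,0,70,0],[0,0,85,0],[0,0,85,0]]]'; python3 - <<'E'
from bench import arm
import cv2,numpy as np
print(arm.read_state()["position"],arm.read_state()["contact_force"])
n="wrist"
p=arm.camera_params(n); im,d=arm.get_image(n); cv2.imwrite(f"pics/{n}3.png",im); np.save(f"pics/{n}3.npy",d)
np.savez(f"pics/{n}3cam.npz",**{k:p[k] for k in("mtx","R","t")})
from h import *
im,P=cloud("wrist3")
g=im.max(2);m=(g<60)&(P[...,2]>95)&(P[...,2]<140)&(abs(P[...,0]-494)<40)&(abs(P[...,1]+187)<40)
p=P[m];print(m.sum(),np.median(p,0),p.min(0),p.max(0))
c=load("wrist3")[2]
for X in [(494,-187,121)]:
    q=c["R"]@np.array(X)+c["t"]; q=c["mtx"]@q; print(X,(q[:2]/q[2]).round(0))
E
```

```text
clock: 5.92
position: [491.5, -187.8, 421.7]
ee_rot: [0.996, -0.093, 0.003, -0.002]
contact_force: [1.1, 0.1, 0.5]
gripper_width: 0.2
clock: 6.55
position: [491.9, -187.1, 335.5]
ee_rot: [0.996, -0.093, 0.001, -0.002]
contact_force: [0.5, 0.0, 0.7]
gripper_width: 0.3
[ 491.92005719 -187.07602002  335.46229509] [0.49542895 0.04534702 0.65301997]
5579 [ 498.97505108 -189.6511048   118.75955215] [ 469.185802   -213.27300229  108.72317888] [ 521.44442579 -163.1773468   130.31396959]
(494, -187, 121) [322. 269.]
```

View pics/wrist3.png

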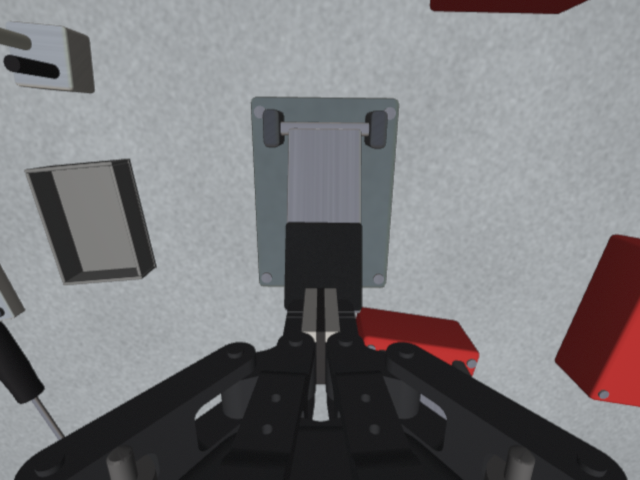

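The picture shows the grey box with its pad centred under the closed fingertips (322,269). I press in small steps.

```bash
python3 -m jog '[[[0,0,12,0],[0,0,24,0],[0,0,32,0],[0,0,36,0],[0,0,40,0]]]' && python3 -m jog '[[[0,0,2,0],[0,0,4,0],[0,0,6,0],[0,0,8,0],[0,0,10,0]]]'
```

```text
clock: 7.22
position: [492.6, -187.2, 296.7]
ee_rot: [0.996, -0.093, 0.002, -0.001]
contact_force: [-0.1, 0.3, 1.6]
gripper_width: 0.1
clock: 7.85
position: [492.6, -187.2, 286.8]
ee_rot: [0.996, -0.093, 0.002, -0.001]
contact_force: [-1.3, 0.1, 5.3]
gripper_width: -0.1
```

```bash
python3 -m jog '[[[0,0,1,0],[0,0,2,0],[0,0,4,0],[0,0,5,0],[0,0,5,0]]]'; python3 - <<'E'
from bench import arm
import cv2,numpy as np
print(arm.read_state()["position"],arm.read_state()["contact_force"])
for n in ("wrist","top"):
    p=arm.camera_params(n); im,d=arm.get_image(n); cv2.imwrite(f"pics/{n}4.png",im); np.save(f"pics/{n}4.npy",d)
    np.savez(f"pics/{n}4cam.npz",**{k:p[k] for k in("mtx","R","t")})
from h import *
ax=np.array([.979,-.204])
for f in ("wrist3","wrist4"):
    im,P=cloud(f)
    D=(P[...,:2]-[568,-201.6]); s=-(D@ax); l=D@[.204,.979]
    m=(s>10)&(s<58)&(abs(l)<16)&(P[...,2]>70)&(P[...,2]<130)
    a=np.polyfit(s[m],P[...,2][m],1); print(f,m.sum(),a,'theta',.4-np.arctan(a[0]))
E
```

```text
clock: 8.48
position: [492.4, -187.2, 281.8]
ee_rot: [0.996, -0.093, 0.002, -0.001]
contact_force: [-3.0, 0.3, 5.9]
gripper_width: -0.3
[ 492.36390773 -187.17886068  281.7715432 ] [-2.9789753   0.32554672  5.85345419]
wrist3 4885 [ 0.52551318 80.07527705] theta -0.08384921264657685
wrist4 7646 [ 0.27590153 81.36495687] theta 0.13079583411796475
```

View pics/wrist4.png

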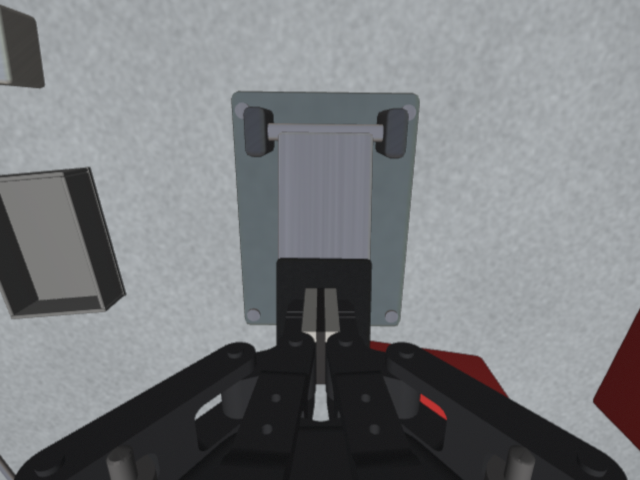

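View pics/top4.png

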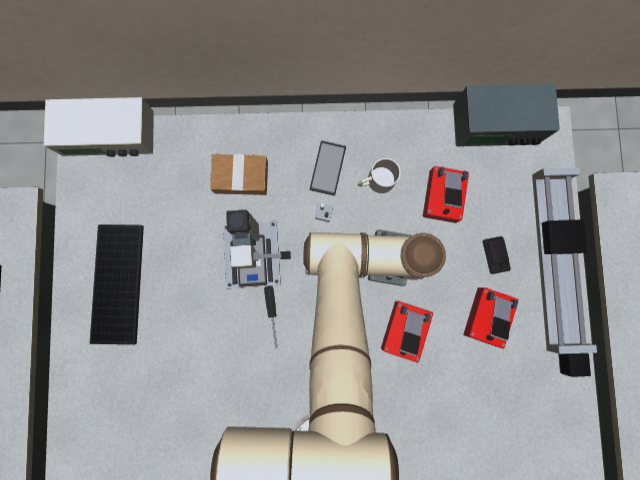

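```bash
python3 - <<'E'
from h import *
ax=np.array([.979,-.204])
for f in ("wrist3","wrist4"):
    im,P=cloud(f); g=im.max(2)
    D=(P[...,:2]-[568,-201.6]); s=-(D@ax); l=D@[.204,.979]
    ok=(abs(l)<16)&(P[...,2]>70)&(P[...,2]<140)
    for nm,m in(("plate",ok&(s>8)&(s<45)&(g>70)),("pad",ok&(s>57)&(s<72)&(g<60)),("padside",(abs(l)>13)&(abs(l)<20)&(s>57)&(s<85)&(g<60)&(P[...,2]>90)&(P[...,2]<130))):
        a=np.polyfit(s[m],P[...,2][m],1); print(f,nm,m.sum(),a.round(3),'theta',round(.4-np.arctan(a[0]),3), 'z@65',round(np.polyval(a,65),1))
E
```

```text
wrist3 plate 3562 [ 0.423 82.628] theta 0.0 z@65 110.1
wrist3 pad 1614 [ 0.425 88.944] theta -0.002 z@65 116.6
wrist3 padside 1319 [ 0.419 89.306] theta 0.003 z@65 116.6
wrist4 plate 5675 [ 0.231 82.505] theta 0.173 z@65 97.5
wrist4 pad 3403 [1.722 0.889] theta -0.645 z@65 112.8
wrist4 padside 1622 [ 0.221 89.886] theta 0.182 z@65 104.3
```

Plate and pad slopes give 0.00 before and about 0.18 rad now. I nudge 2 mm for 0.20 and hold.

```bash
python3 -m jog '[[[0,0,1,0],[0,0,2,0],[0,0,2,0],[0,0,2,0],[0,0,2,0]]]'; python3 -m jog '[[[0,0,0,0],[0,0,0,0],[0,0,0,0],[0,0,0,0],[0,0,0,0]]]'; python3 - <<'E'
from bench import arm
import cv2,numpy as np
for n in ("wrist","side","top"):
    p=arm.camera_params(n); im,d=arm.get_image(n); cv2.imwrite(f"pics/{n}5.png",im); np.save(f"pics/{n}5.npy",d)
    np.savez(f"pics/{n}5cam.npz",**{k:p[k] for k in("mtx","R","t")})
from h import *
ax=np.array([.979,-.204])
im,P=cloud("wrist5"); g=im.max(2)
D=(P[...,:2]-[568,-201.6]); s=-(D@ax); l=D@[.204,.979]
ok=(abs(l)<16)&(P[...,2]>70)&(P[...,2]<140)
for nm,m in(("plate",ok&(s>8)&(s<45)&(g>70)),("padside",(abs(l)>13)&(abs(l)<20)&(s>57)&(s<85)&(g<60)&(P[...,2]>85)&(P[...,2]<130))):
    a=np.polyfit(s[m],P[...,2][m],1); print(nm,.4-np.arctan(a[0]))
im,P=cloud("top5");g=im.max(2);m=(g<75)&(P[...,2]>130)&(P[...,2]<225)&(abs(P[...,0]-526)<20)&(abs(P[...,1]-90)<20)
print('lever',np.median(P[m],0)); print(arm.read_state()["position"],arm.read_state()["contact_force"])
E
```

```text
clock: 9.2
position: [492.0, -187.1, 279.9]
ee_rot: [0.996, -0.093, 0.001, -0.001]
contact_force: [-3.0, 1.9, 6.7]
gripper_width: 0.1
clock: 9.82
position: [492.0, -187.1, 280.1]
ee_rot: [0.996, -0.093, 0.001, -0.001]
contact_force: [-2.5, 1.2, 6.9]
gripper_width: 0.2
plate 0.19326784698200092
padside 0.20028089662211443
lever [523.56996398  90.12768594 149.19681674]
[ 492.06212542 -187.09500729  280.11579111] [-2.50001608  1.09148223  5.94312214]
```

Paddle is at about 0.195 rad with about 6 N, and the lever end is at z = 149, still down. Handing in.

```bash
python3 -c "
from bench import arm
arm.job_done()"
```

```text
the job is handed in; nothing more can be done
```

I swung the lift lever fully down and then pressed the grey box's paddle half-way. I handed the job in with the arm still holding the paddle there, about 10 s into the 37 s allowed; no verdict is reported.

- **Lever:** I pushed it with the closed fingertips until it met its stop, where the force rose to 17 N. The lever end measured 149.7 mm above the table after I let go and 149.2 mm at the end, against 150 expected. I did not measure the stylus tip itself; it is linked to the lever.
- **Paddle:** It measured 0.00 rad before pressing, with the lever already down. At the end its plate slope gave 0.193 rad and its pad slope 0.200 rad, with about 6 N on the tool. The paddle went down in small steps and was never near its end stop.
- **Bystanders:** I planned the path clear of all of them, and they looked unmoved in the top picture taken while the paddle was being pressed. I did not measure their final positions.

An early slope fit disagreed (0.13 rad) because it mixed the plate with the raised edge of the pad. Fitting the two separately gave 0.17 and 0.18 rad, and I then pressed 2 mm further.

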